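# Dock the heating module and set the dial to its index

### The arm

A 7-joint arm with a two-finger parallel gripper is mounted at the origin on the work surface. World frame = base frame: x ahead of the robot, y to its left, z up, the work surface at z = 0. Lengths are in m, angles in degrees, forces in N, time in s.
With the tool pointing down it reaches from about 0.425 to 0.975 m from the base axis. Payload 16.7 kg.
Tool frame: the origin (TCP) lies midway between the tips of the shut fingers; the grasp point (between the pads) lies 19 mm behind it (bot.grip_depth is the distance from the TCP to the grasp point, in m); z points along the fingers, y is the direction in which the jaws open and shut (so a half turn about z gives the same grasp; the last joint's range is limited). The gripper opens to 85 mm and grips with 20 to 120 N. Pads are 22 mm wide; open, the fingers measure 114 mm over their backs; the gripper's body (76 mm by 85 mm) begins 54 mm behind the grasp point. The pads swing forward as they close: fully open they stand 13 mm farther back than shut.
Start: joints at [56.751, 24.414, 4.234, 92.017, -1.954, 63.644, -3.845], TCP at [0.282, -0.613, 0.231] pointing down, gripper open.
Joint ranges: [-163.25, 163.25], [-28.42, 122.38], [-70.27, 78.77], [12.13, 141.07], [-58.53, 238.53], [9.26, 117.41], [-156.51, 156.51]. Speed limits (degrees/s): [108.29, 108.29, 136.94, 136.94, 172.46, 172.46, 172.46].

### API

Orientations are given as [roll, pitch, yaw] about the fixed x, y, z axes, in that order (R = Rz(yaw) Ry(pitch) Rx(roll)).
In Python, from plant import bot gives the robot as it stands.
- The arm moves only by the tool step_arm, never from a script. Its argument "commands" is a list of rows, each an object with "grip": the closure, from 0 (fully open) to 1 (shut); "translation": the shift along the tool's x, y, z normalised to -1 to 1, where 1 is 0.1 m, a list of three; "spin": the turn about the tool's z normalised to -1 to 1, where 1 is 2 pi rad. A call has 1 to 20 rows; each row is the pose to reach, as a shift and turn from the pose measured when the call began, along the tool's axes at that moment, turning the shorter way round; what a row does not reach only later rows make up. A row lasts 1/8 s, in which the tool goes at most 62.5 mm and 10.7 degrees, less where a joint would pass 70% of its speed; a pose out of reach is approached as far as the arm can. A call with a number of a shift or a turn outside -1 to 1 is refused whole. A call with a gripper value outside its range is refused whole. The fingers move at their own pace and stop on an object; the grip force is fixed at half the most. Time passes only in rows, so rows that repeat a pose let the fingers close. It gives the time, the measured TCP pose, the force and the opening at its end, in the units of the state.
- bot.observe(): the state, without advancing time (a new reading comes with each control period).
- bot.camera(name): name is "side" or "top"; returns a dict with "pixels" (420x560x3 uint8, red, green, blue), "fovy" (degrees; the focal length in pixels is half the picture's height over the tangent of half this angle, whatever the lens; pixels are square), "cx", "cy" (the principal point, pixels), "R" (3x3) and "t" (3): a world point X has camera coordinates R X + t. Camera axes: x right, y down, z forward; pixel columns grow to the right and rows downward; lengths in m; the calibration is good to about 2 mm. A picture is of the moment at which its call begins. There is no depth.
- bot.job_done(): hands the job in, once; it reports no verdict.
The state is a dict: "time": time; "qpos": joint angles; "dq": joint speeds; "effort": joint torques, N m; "ee_pos": TCP position; "ee_rot": TCP orientation; "contact_force": force on the tool from outside, world axes, zero at the start; "torque": the same for the moment, N m; "gripper_width": finger opening in m.
Only numpy, scipy, OpenCV 4.12 (cv2) and the standard library are available. Lean on these libraries where they do the work, as an engineer would, in place of code of your own. Each camera call takes 0.05 s, during which the arm holds its last target. There are 200 camera calls.

### The job

Set up the block heater on the trolley: first stand the long heating module flush against the docking side of the white control unit, no gap between them and its two ends in line with the front and back of the unit. Then turn the unit's dial so that its pointer stands at the raised index tab. Leave everything else where it is.

Things in the scene. Friction and masses are not known exactly. Their poses are not given: they have to be found in the camera images.
- unit: White control unit, a box fixed to the table, black dial on top, dark display strip near its left (+y) edge. Origin on the table below the dial's axis; x runs from its front (robot side) to its back, y to its left, z up. The box spans x -75 to 75, y -85 to 115, z 0 to 60 mm. Docking side: the whole flat face at y = -85 mm (four small brass contacts, looks only). Yaw within 15 degrees.
- long_module_mid (a point): Centre (30 mm up) of the long module: loose aluminium block 150 long (x), 80 wide (y), 60 mm high, 0.6 to 0.85 kg; one large dark well at each end of its top, a black upright grip rib in the middle. As long as the unit is deep, and as high; either long side may face the unit. Docked, this point is at x 0, y -125, z 30 mm in the unit's frame, long axes parallel.
- long_module: The same long module; origin at the centre of its underside, same axes.
- long_module_grip (a point): Grasp point on the long module's grip rib, 85 mm above its underside. The rib is 60 mm long (along the module's x), 16 mm thick (its y) and stands 38 mm above the block's top, from 60 to 98 mm.
- dial (a joint): Angle of the dial in rad, 0 to 4.0 between its stops; grows clockwise seen from above. At 0 the pointer points along the unit's -x (to its front); at pi/2 along the unit's +y. It turns with a light friction (0.06 N m) and stays where it is left.
- dial_grip (a point): On the dial's axis, half-way up its bar grip, 88.5 mm above the table. The black bar lies along the pointer's direction: 76 mm long, 16 mm thick, from 71 to 105 mm above the table, on a round skirt of 42 mm radius whose top is 71 mm above the table. Its x axis lies along the bar; the pointer is at -x.
- dial_tip (a point): Tip of the dial's pointer: a small nose with a white line that stands out from the skirt under one end of the bar, 48 mm from the dial's axis. A white line on the bar's top runs towards the same end.
- index_point (a point): Point of the raised index tab, a fixed dark steel wedge on the dial plate, 6 mm high, 49 to 73 mm from the dial's axis, pointing at the dial. This point is 48 mm from the axis, so the pointer's tip meets it when the dial is set. Its place around the dial differs each time: 0.6 to 2.5 rad clockwise of the pointer's start.
- short_module: Another loose heating module, not wanted: 100 x 80 x 60 mm with the same grip rib but two rows of five small wells. Origin under its centre. It and the long module may stand in either place.
- bottle_a: White bottle with orange cap, 68 mm across, 180 mm high; origin under its centre. Bystander.
- bottle_b: Another such bottle. Bystander.
- beaker: Glass beaker, 70 mm across, 90 mm high; origin under its centre. Bystander.
- puck: Round aluminium cover with a small knob, 68 mm across, 36 mm high; origin under its centre. Bystander.
- thermometer: Black gun-shaped thermometer lying on its side, about 130 x 120 x 40 mm, beyond the unit; origin under the middle of its barrel. Bystander.
Things that resemble listed ones, but are neither listed nor needed, are in the scene too. Leave any pink or turquoise look-alike of the long_module alone.

How it is judged:
By the outcome, as a careful person would: the job done as asked, in the order asked, and still so for the second after the job is handed in, with the robot touching nothing.
It also fails if it takes over 67 s, if anything falls off the work surface, if the arm or the gripper's body presses on something with over 40 N, if the wrist force passes 120 N, or if a joint passes its speed limit or range.

## Working session

There is one attempt and no reset: what is moved stays moved. The work goes in short steps, Python scripts to look and compute and a tool call to move; the robot and the scene stay as the last step left them, time stands still between calls to the robot, and variables do not carry over. Pictures are saved under pics/ and viewed, about 8 in all and at most 12, crops included, and the job is handed in when it is done.

Besides the shell and the picture viewer there is one more tool, called after "Call:" by a JSON object that holds its "fn" and its "kwargs". step_arm: Moves the arm, as the interface text tells. Its arguments: {"type":"object","properties":{"commands":{"type":"array","items":{"type":"object","properties":{"grip":{"type":"number"},"translation":{"type":"array","items":{"type":"number","minimum":-1,"maximum":1}},"spin":{"type":"number","minimum":-1,"maximum":1}}}}},"required":["commands"]}

```bash
mkdir -p pics; ls; cat > h.py <<'E'
import numpy as np, cv2
from plant import bot
def cam(n,f=None):
    c=bot.camera(n)
    if f: cv2.imwrite('pics/'+f,c['pixels'][:,:,::-1])
    return c
def K(c):
    f=c['pixels'].shape[0]/2/np.tan(np.radians(c['fovy'])/2); return f
def ray(c,u,v,z):
    R=np.array(c['R']);t=np.array(c['t']);o=-R.T@t
    d=R.T@np.array([(u-c['cx'])/K(c),(v-c['cy'])/K(c),1]); return o+d*(z-o[2])/d[2]
def proj(c,X):
    p=np.array(c['R'])@np.array(X)+np.array(c['t']); return p[:2]/p[2]*K(c)+[c['cx'],c['cy']]
E
python3 - <<'E'
from h import *
a=cam('top','t1.png');b=cam('side','s1.png')
for c in(a,b):print(c['fovy'],c['cx'],c['cy'],np.round(c['R'],3).tolist(),c['t'],[k for k in c])
print(bot.observe())
E
```

```text
pics
50.677527100970025 277.95427922810774 210.67713358153796 [[-0.014, -1.0, -0.014], [-0.985, 0.016, -0.172], [0.172, 0.011, -0.985]] [-0.00914788  0.5481002   1.02354113] ['pixels', 'fovy', 'cx', 'cy', 'R', 't']
47.594905361805054 276.8375193997436 206.13431909646596 [[-0.696, -0.718, 0.002], [-0.559, 0.54, -0.629], [0.45, -0.439, -0.777]] [0.37793752 0.38019872 0.79761684] ['pixels', 'fovy', 'cx', 'cy', 'R', 't']
{'time': 0.1, 'qpos': array([56.75163716, 24.44709745,  4.23249819, 92.04610317, -1.95307976,
       63.64269134, -3.84724213]), 'dq': array([-0.05805112, -0.05317541,  0.0138649 , -0.12007012, -0.03776851,
       -0.07025399, -0.04327738]), 'effort': array([ 7.23798992e-03, -9.51548481e+01,  3.77077326e+00, -4.64405036e+01,
        1.95670029e-02,  6.54542120e-03, -1.74501207e-05]), 'ee_pos': array([ 0.28169714, -0.61303515,  0.2306882 ]), 'ee_rot': array([-1.79936526e+02,  5.57192025e-03,  2.46775748e+01]), 'contact_force': array([ 0.4847296 ,  0.05897034, -0.67195434]), 'torque': array([0.00521677, 0.03198964, 0.01796469]), 'gripper_width': 0.08532077702844407}
```

View pics/t1.png

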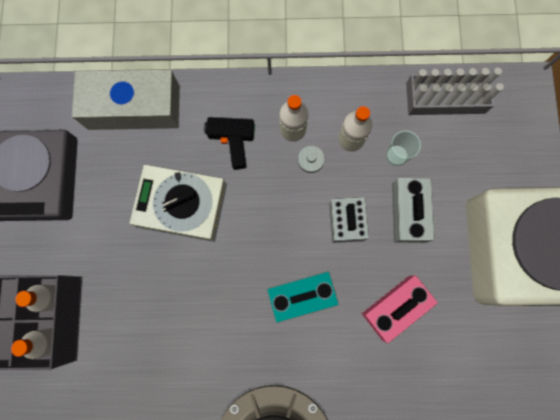

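View pics/s1.png

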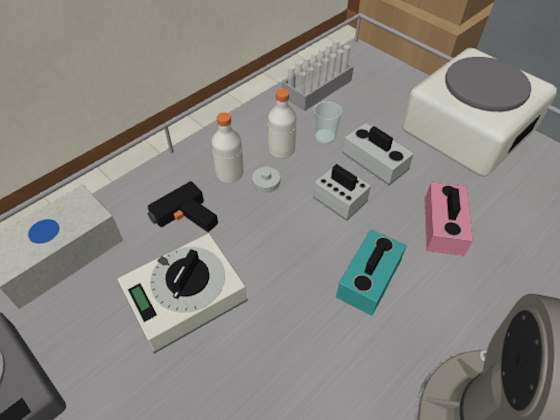

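Candidates for the long module (top view): aluminium two-well block at (415,210), short aluminium ten-well block (350,219), turquoise (303,297) and pink (400,308) look-alikes. I choose (415,210). The unit is at (177,202), with its pointer (white line) toward about (163,208) and the tab near (178,176).

```bash
cat > meas.py <<'E'
from h import *
def blobs(c,box,thr=60,inv=True,amin=60):
    x0,y0,x1,y1=box; g=cv2.cvtColor(c['pixels'][y0:y1,x0:x1],cv2.COLOR_RGB2GRAY)
    m=((g<thr) if inv else (g>thr)).astype(np.uint8)
    n,l,s,ce=cv2.connectedComponentsWithStats(m)
    return [(s[i,4],ce[i]+[x0,y0],l==i) for i in range(1,n) if s[i,4]>=amin]
E
python3 - <<'E'
from meas import *
t=cam('top');s=cam('side')
for nm,c,box in(('top',t,(392,172,440,248)),('side',s,(338,118,418,185))):
    for a,ce,_ in blobs(c,box,amin=20):
        print(nm,'dark',a,ce.round(1),'z60',ray(c,*ce,.06).round(4),'z98',ray(c,*ce,.098).round(4))
# unit top quad, in both
for nm,c,box in(('top',t,(120,155,235,250)),('side',s,(105,225,255,355))):
    x0,y0,x1,y1=box; p=c['pixels'][y0:y1,x0:x1].astype(int)
    for thr in(190,):
        m=(p.min(2)>thr).astype(np.uint8)
        cs,_=cv2.findContours(m,cv2.RETR_EXTERNAL,cv2.CHAIN_APPROX_NONE)
        k=cv2.convexHull(max(cs,key=cv2.contourArea)); q=cv2.approxPolyN(k,4,ensure_convex=True).reshape(-1,2)+[x0,y0]
        W=np.array([ray(c,*v,.06) for v in q])
        print(nm,q.tolist(),W.round(4).tolist(),'sides',np.linalg.norm(W-np.roll(W,1,0),axis=1).round(4),'c',W.mean(0).round(4))
A=cv2.resize(t['pixels'][150:255,120:240],None,fx=4,fy=4,interpolation=cv2.INTER_CUBIC)
B=cv2.resize(t['pixels'][165:250,385:445],None,fx=4.94,fy=4.94,interpolation=cv2.INTER_CUBIC)
B=B[:420];B=cv2.copyMakeBorder(B,0,420-B.shape[0],0,0,cv2.BORDER_CONSTANT)
cv2.imwrite('pics/c1.png',np.hstack([A,B])[:,:,::-1])
E
```

```text
top dark 376 [416.7 199.7] z60 [ 0.5667 -0.3491  0.06  ] z98 [ 0.5593 -0.3375  0.098 ]
top dark 136 [416.4 230. ] z60 [ 0.494  -0.3434  0.06  ] z98 [ 0.4892 -0.332   0.098 ]
side dark 433 [376.6 137.5] z60 [ 0.5643 -0.3602  0.06  ] z98 [ 0.5429 -0.3232  0.098 ]
side dark 97 [395.7 155.4] z60 [ 0.4945 -0.344   0.06  ] z98 [ 0.4765 -0.3078  0.098 ]
side dark 252 [345.7 177.1] z60 [ 0.5311 -0.2063  0.06  ] z98 [ 0.5114 -0.1766  0.098 ]
top [[173, 170], [164, 228], [130, 223], [145, 166]] [[0.6504, 0.2362, 0.06], [0.5084, 0.2539, 0.06], [0.5217, 0.3357, 0.06], [0.6617, 0.3051, 0.06]] sides [0.0697 0.1431 0.0829 0.1433] c [0.5856 0.2827 0.06  ]
side [[197, 311], [148, 339], [118, 279], [156, 260]] [[0.5033, 0.242, 0.06], [0.5207, 0.3372, 0.06], [0.6617, 0.3092, 0.06], [0.6466, 0.2319, 0.06]] sides [0.1436 0.0968 0.1437 0.0788] c [0.5831 0.2801 0.06  ]
```

View pics/c1.png

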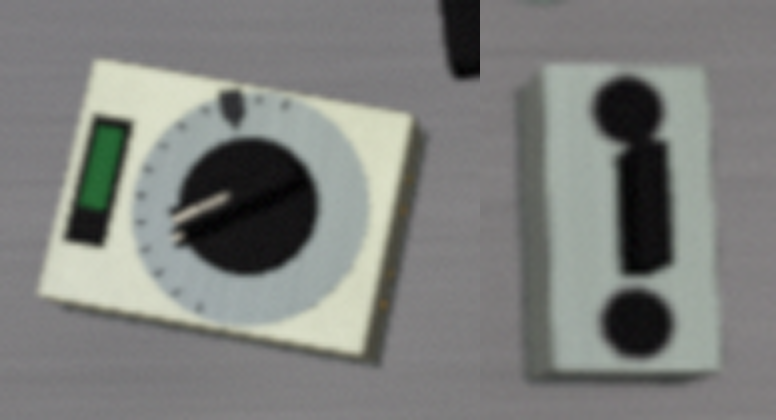

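The crop shows the long two-well aluminium block (wells at about (415,187) and (417,230) in the top view), which confirms the choice. The pointer is at about (163,209) and the tab's point at about (178,181).

```bash
cat >> meas.py <<'E'
def rect(c,box,thr,z=.06,hi=None):
    x0,y0,x1,y1=box; p=cv2.resize(c['pixels'][y0:y1,x0:x1],None,fx=4,fy=4,interpolation=cv2.INTER_CUBIC)
    m=(p.min(2)>thr).astype(np.uint8); m=cv2.morphologyEx(m,cv2.MORPH_OPEN,np.ones((9,9)))
    cs,_=cv2.findContours(m,cv2.RETR_EXTERNAL,cv2.CHAIN_APPROX_NONE)
    k=cv2.convexHull(max(cs,key=cv2.contourArea)).reshape(-1,2)
    W=np.array([ray(c,(u+.5)/4-.5+x0,(v+.5)/4-.5+y0,z)[:2] for u,v in k])
    r=cv2.minAreaRect((W*1000).astype(np.float32)); return r,cv2.boxPoints(r).round(1).tolist()
E
python3 - <<'E'
from meas import *
t=cam('top');s=cam('side')
for thr in(150,165):
  print('unit top',rect(t,(120,155,235,250),thr)); print('unit side',rect(s,(105,225,255,355),thr))
for thr in(145,155):
  print('mod top',rect(t,(388,168,444,250),thr)); print('mod side',rect(s,(338,115,420,185),thr))
P=t['pixels']
print(P[200,430],P[200,440],P[200,200],P[160,150],s['pixels'][150,410],s['pixels'][165,375])
for n,v in(('w1',(414.8,186.9,.06)),('w2',(416.8,230.4,.06)),('tab',(178.5,181.4,.066)),('tipnose',(164.2,209.2,.066)),('tabout',(177.5,173,.066))):
  print(n,ray(t,*v).round(4))
for z in (.06,.071):
  for v in((143.3,164.9),(223.1,178.4),(211.4,238.7),(129.4,223.6)): print(z,ray(t,*v,z).round(4))
E
```

```text
unit top (((575.0390625, 227.41665649414062), (198.60887145996094, 148.84115600585938), 78.63768005371094), [[482.5, 144.6999969482422], [628.4000244140625, 115.4000015258789], [667.5999755859375, 310.1000061035156], [521.5999755859375, 339.3999938964844]])
unit side (((573.796875, 227.5637664794922), (199.97706604003906, 150.86776733398438), 78.70149993896484), [[480.20001220703125, 144.3000030517578], [628.2000122070312, 114.69999694824219], [667.4000244140625, 310.79998779296875], [519.4000244140625, 340.3999938964844]])
unit top (((584.8646240234375, 277.487548828125), (94.1654281616211, 147.04820251464844), 78.90898132324219), [[503.70001220703125, 245.39999389648438], [648.0, 217.10000610351562], [666.0999755859375, 309.5], [521.7999877929688, 337.79998779296875]])
unit side (((573.507080078125, 227.607177734375), (198.50640869140625, 149.12649536132812), 78.6583251953125), [[480.8999938964844, 145.0], [627.0999755859375, 115.5999984741211], [666.0999755859375, 310.29998779296875], [519.9000244140625, 339.6000061035156]])
mod top (((547.6278686523438, -320.5001525878906), (31.3
[... 752 characters left out ...]
938, -320.6243591308594), (36.0602912902832, 148.68643188476562), 88.91712188720703), [[471.70001220703125, -337.20001220703125], [620.4000244140625, -340.1000061035156], [621.0999755859375, -304.0], [472.3999938964844, -301.20001220703125]])
[154 163 155] [127 124 126] [137 146 143] [123 122 125] [150 148 147] [141 144 140]
w1 [ 0.5981 -0.3468  0.06  ]
w2 [ 0.4931 -0.3444  0.06  ]
tab [0.6202 0.2207 0.066 ]
tipnose [0.5527 0.2532 0.066 ]
tabout [0.6411 0.2236 0.066 ]
0.06 [0.6646 0.3093 0.06  ]
0.06 [0.6273 0.114  0.06  ]
0.06 [0.481  0.1406 0.06  ]
0.06 [0.5203 0.3371 0.06  ]
0.071 [0.6614 0.3057 0.071 ]
0.071 [0.6245 0.1124 0.071 ]
0.071 [0.4798 0.1388 0.071 ]
0.071 [0.5187 0.3332 0.071 ]
```

Call:
{"fn": "step_arm", "kwargs": {"commands": [{"grip": 0,"translation": [0.4,-0.5,0],"spin": 0.024},{"grip": 0,"translation": [0.8,-1,0],"spin": 0.05},{"grip": 0,"translation": [0.8,-1,0],"spin": 0.071},{"grip": 0,"translation": [0.8,-1,0],"spin": 0.071}]}}

```text
time: 0.8
ee_pos: [0.3131, -0.4886, 0.2315]
ee_rot: [180.0, -0.0, -0.8]
contact_force: [-0.2, 0.9, 0.0]
gripper_width: 0.0855
```

Call:
{"fn": "step_arm", "kwargs": {"commands": [{"grip": 0,"translation": [0.5,-0.5,0],"spin": 0},{"grip": 0,"translation": [1,-1,0],"spin": 0},{"grip": 0,"translation": [1,-1,0],"spin": 0}]}}

```text
time: 1.18
ee_pos: [0.4172, -0.3877, 0.2313]
ee_rot: [-180.0, -0.0, -0.4]
contact_force: [-0.3, -0.0, -0.3]
gripper_width: 0.0854
```

Call:
{"fn": "step_arm", "kwargs": {"commands": [{"grip": 0,"translation": [0.5,-0.25,0.2],"spin": 0},{"grip": 0,"translation": [1,-0.45,0.3],"spin": 0},{"grip": 0,"translation": [1,-0.45,0.3],"spin": 0}]}}

```text
time: 1.55
ee_pos: [0.5205, -0.3415, 0.1999]
ee_rot: [-179.9, -0.0, 0.0]
contact_force: [-0.0, -0.2, -0.2]
gripper_width: 0.0855
```

Call:
{"fn": "step_arm", "kwargs": {"commands": [{"grip": 0,"translation": [0.26,0.03,0.4],"spin": 0.003},{"grip": 0,"translation": [0.26,0.03,0.7],"spin": 0.003},{"grip": 0,"translation": [0.26,0.03,0.7],"spin": 0.003}]}}

```text
time: 1.92
ee_pos: [0.5445, -0.3451, 0.1276]
ee_rot: [-179.8, 0.2, -1.0]
contact_force: [0.4, -1.0, 0.9]
gripper_width: 0.0853
```

```bash
python3 - <<'E'
from h import *
t=cam('top');s=cam('side')
A=cv2.resize(t['pixels'][150:260,340:480],None,fx=3,fy=3);B=cv2.resize(s['pixels'][80:190,300:440],None,fx=3,fy=3)
cv2.imwrite('pics/g1.png',np.vstack([A,B])[:600,:,::-1]); print(bot.observe()['ee_pos'])
E
```

```text
[ 0.54599492 -0.34568034  0.13069686]
```

View pics/g1.png

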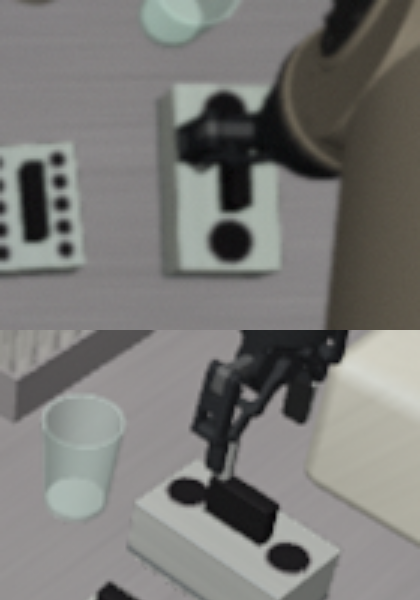

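The fingers straddle the rib: the near finger is at (215,465) in the lower crop and the rib at (240,510). I'll descend and grip.

Call:
{"fn": "step_arm", "kwargs": {"commands": [{"grip": 0,"translation": [0,0,0.3],"spin": 0},{"grip": 0,"translation": [0,0,0.6],"spin": 0},{"grip": 0,"translation": [0,0,0.61],"spin": 0},{"grip": 1,"translation": [0,0,0.61],"spin": 0},{"grip": 1,"translation": [0,0,0.61],"spin": 0},{"grip": 1,"translation": [0,0,0.61],"spin": 0},{"grip": 1,"translation": [0,0,0.61],"spin": 0},{"grip": 1,"translation": [0,0,0.61],"spin": 0},{"grip": 1,"translation": [0,0,0.61],"spin": 0},{"grip": 1,"translation": [0,0,0.61],"spin": 0}]}}

```text
time: 3.28
ee_pos: [0.5463, -0.3454, 0.0703]
ee_rot: [-179.9, -0.0, -1.1]
contact_force: [-2.4, 3.4, 7.2]
gripper_width: 0.0149
```

Call:
{"fn": "step_arm", "kwargs": {"commands": [{"grip": 1,"translation": [0,0,-0.2],"spin": 0},{"grip": 1,"translation": [0,0,-0.5],"spin": 0},{"grip": 1,"translation": [0,0,-0.8],"spin": 0},{"grip": 1,"translation": [0,0,-1],"spin": 0},{"grip": 1,"translation": [0,0,-1],"spin": 0}]}}

```text
time: 3.9
ee_pos: [0.5468, -0.3459, 0.1719]
ee_rot: [-180.0, -0.2, -1.1]
contact_force: [0.2, 0.8, -7.6]
gripper_width: 0.0151
```

Call:
{"fn": "step_arm", "kwargs": {"commands": [{"grip": 1,"translation": [0,0,-0.3],"spin": 0},{"grip": 1,"translation": [0,-0.3,-0.4],"spin": 0},{"grip": 1,"translation": [0,-0.6,-0.4],"spin": 0},{"grip": 1,"translation": [0,-1,-0.4],"spin": 0},{"grip": 1,"translation": [0,-1,-0.4],"spin": 0}]}}

```text
time: 4.53
ee_pos: [0.5485, -0.2421, 0.2107]
ee_rot: [-179.9, -0.1, -0.8]
contact_force: [0.4, -1.0, -6.3]
gripper_width: 0.0151
```

Call:
{"fn": "step_arm", "kwargs": {"commands": [{"grip": 1,"translation": [0,-0.3,0],"spin": 0},{"grip": 1,"translation": [0,-0.7,0],"spin": 0},{"grip": 1,"translation": [0,-1,0],"spin": 0},{"grip": 1,"translation": [0,-1,0],"spin": 0}]}}

```text
time: 5.03
ee_pos: [0.5497, -0.1397, 0.21]
ee_rot: [-179.8, 0.0, -0.6]
contact_force: [-0.0, -0.7, -6.8]
gripper_width: 0.0147
```

Call:
{"fn": "step_arm", "kwargs": {"commands": [{"grip": 1,"translation": [0,-0.3,0],"spin": 0.01},{"grip": 1,"translation": [0,-0.7,0],"spin": 0.02},{"grip": 1,"translation": [0,-1,0],"spin": 0.028},{"grip": 1,"translation": [0,-1,0],"spin": 0.028}]}}

```text
time: 5.52
ee_pos: [0.5506, -0.0381, 0.2096]
ee_rot: [-179.8, 0.1, -10.6]
contact_force: [-0.2, 0.1, -6.9]
gripper_width: 0.0152
```

```bash
cat > to.py <<'E'
import sys; from h import *
def to(x,y,z,yaw):
    o=bot.observe(); p=o['ee_pos']; w=o['ee_rot'][2]; a=np.radians(w)
    dx,dy,dz=x-p[0],y-p[1],z-p[2]
    print('pose',p.round(4),round(w,2),'shift',np.round([(dx*np.cos(a)+dy*np.sin(a))/.1,(dx*np.sin(a)-dy*np.cos(a))/.1,-dz/.1],3),'spin',round(((w-yaw+180)%360-180)/360,4),'q7',o['qpos'][[0,6]].round(1))
if __name__=='__main__': to(*map(float,sys.argv[1:5]))
E
python3 to.py .5418 .066 .15 -11.35
```

```text
pose [ 0.5506 -0.0381  0.2096] -10.56 shift [-0.277 -1.007  0.596] spin 0.0022 q7 [   2.9 -104.8]
```

Call:
{"fn": "step_arm", "kwargs": {"commands": [{"grip": 1,"translation": [-0.1,-0.3,0],"spin": 0.002},{"grip": 1,"translation": [-0.2,-0.7,0.2],"spin": 0.002},{"grip": 1,"translation": [-0.28,-1,0.5],"spin": 0.002},{"grip": 1,"translation": [-0.28,-1,0.9],"spin": 0.002},{"grip": 1,"translation": [-0.28,-1,0.9],"spin": 0.002},{"grip": 1,"translation": [-0.28,-1,0.9],"spin": 0.002}]}}

```text
time: 6.28
ee_pos: [0.542, 0.0645, 0.1209]
ee_rot: [-179.8, 0.1, -11.4]
contact_force: [0.2, -0.6, -6.3]
gripper_width: 0.015
```

```bash
python3 - <<'E'
from meas import *; from to import to
t=cam('top');s=cam('side')
to(.5418,.066,.0735,-11.35)
A=cv2.resize(t['pixels'][150:300,120:300],None,fx=3,fy=3)[:300*3//2];B=cv2.resize(s['pixels'][220:370,110:290],None,fx=3,fy=3)
cv2.imwrite('pics/p1.png',np.hstack([A,B])[:,:800,::-1] if 0 else cv2.resize(np.hstack([A,B]),(800,333))[:,:,::-1])
E
```

```text
pose [0.5423 0.065  0.1216] -11.35 shift [-0.007 -0.009  0.481] spin 0.0 q7 [  -5.7 -118.7]
```

View pics/p1.png

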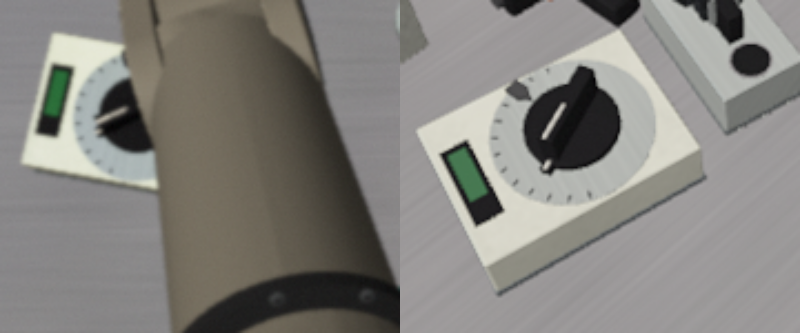

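The side crop shows the block hovering to the right of the unit with a gap; the arm hides the top view. Lowering.

Call:
{"fn": "step_arm", "kwargs": {"commands": [{"grip": 1,"translation": [0,0,0.2],"spin": 0},{"grip": 1,"translation": [0,0,0.4],"spin": 0},{"grip": 1,"translation": [0,0,0.48],"spin": 0},{"grip": 1,"translation": [0,0,0.5],"spin": 0},{"grip": 1,"translation": [0,0,0.51],"spin": 0}]}}

```text
time: 7.0
ee_pos: [0.5429, 0.0653, 0.0713]
ee_rot: [-179.7, -0.1, -11.4]
contact_force: [-0.7, -0.6, -7.5]
gripper_width: 0.0151
```

```bash
python3 - <<'E'
from meas import *; from to import to
s=cam('side')
to(.5467,.0903,.0705,-11.35)
A=cv2.resize(s['pixels'][190:340,190:320],None,fx=4,fy=4,interpolation=cv2.INTER_CUBIC)
cv2.imwrite('pics/p2.png',A[:,:,::-1])
# predicted corner pixels of docked block
o=np.array([.5713,.2128]);a=np.radians(-11.35);X=np.array([np.cos(a),np.sin(a)]);Y=np.array([-X[1],X[0]])
for x,y in((-.075,-.085),(.075,-.085)): 
  P=o+x*X+y*Y; print('unit corner crop px',((proj(s,[*P,.06])-[190,190]+.5)*4-.5).round(1))
E
```

```text
pose [0.5428 0.0653 0.0712] -11.35 shift [-0.011 -0.253  0.007] spin -0.0 q7 [  -6.2 -119.7]
unit corner crop px [221.6 385.2]
unit corner crop px [ 74.6 169.4]
```

View pics/p2.png

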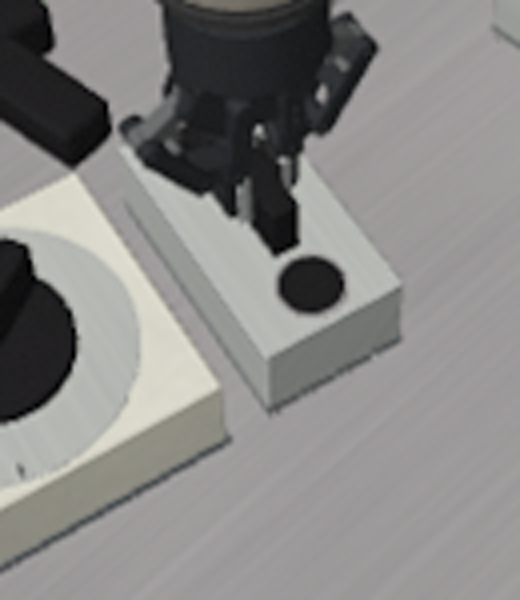

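Side crop: the block's front-top corners are at (269,357) and (402,288), and the unit's corner is at (219,386). Its front edge can now be compared with the unit's frame.

```bash
python3 - <<'E'
from h import *
s=cam('side')
o=np.array([.5713,.2128]);a=np.radians(-11.35);X=np.array([np.cos(a),np.sin(a)]);Y=np.array([-X[1],X[0]])
for n,u,v in(('bl',269,357),('br',402,288),('bbackl',121,147),('unitFR',219,386),('unitBR',75,171)):
  W=ray(s,190+(u+.5)/4-.5,190+(v+.5)/4-.5,.061 if n[0]=='b' else .06)[:2]; d=(W-o)*1000; print(n,(d@X).round(1),(d@Y).round(1))
E
```

```text
bl -74.6 -111.6
br -76.7 -186.9
bbackl 74.0 -111.8
unitFR -74.7 -83.7
unitBR 74.0 -84.7
```

Call:
{"fn": "step_arm", "kwargs": {"commands": [{"grip": 1,"translation": [0,-0.08,0.008],"spin": 0},{"grip": 1,"translation": [0,-0.16,0.008],"spin": 0},{"grip": 1,"translation": [0,-0.22,0.008],"spin": 0},{"grip": 1,"translation": [0,-0.25,0.008],"spin": 0},{"grip": 1,"translation": [0,-0.25,0.008],"spin": 0}]}}

```text
time: 7.72
ee_pos: [0.5475, 0.089, 0.0704]
ee_rot: [-179.8, -0.0, -11.4]
contact_force: [-0.5, -4.7, -4.9]
gripper_width: 0.0153
```

Call:
{"fn": "step_arm", "kwargs": {"commands": [{"grip": 1,"translation": [0,-0.01,0],"spin": 0},{"grip": 1,"translation": [0,-0.01,0],"spin": 0}]}}

```text
time: 7.98
ee_pos: [0.5476, 0.089, 0.0704]
ee_rot: [-179.9, -0.0, -11.4]
contact_force: [-0.2, -5.1, -4.8]
gripper_width: 0.0151
```

Call:
{"fn": "step_arm", "kwargs": {"commands": [{"grip": 1,"translation": [0,-0.015,0],"spin": 0},{"grip": 1,"translation": [0,-0.015,0],"spin": 0}]}}

```text
time: 8.22
ee_pos: [0.5476, 0.0891, 0.0703]
ee_rot: [180.0, 0.0, -11.4]
contact_force: [-2.0, -7.3, -1.7]
gripper_width: 0.015
```

Call:
{"fn": "step_arm", "kwargs": {"commands": [{"grip": 1,"translation": [0,-0.03,0],"spin": 0},{"grip": 1,"translation": [0,-0.05,0],"spin": 0},{"grip": 1,"translation": [0,-0.05,0],"spin": 0}]}}

```text
time: 8.6
ee_pos: [0.5476, 0.0892, 0.0704]
ee_rot: [179.7, 0.1, -11.6]
contact_force: [-8.2, -25.4, 11.5]
gripper_width: 0.0151
```

```bash
python3 - <<'E'
from h import *
s=cam('side')
A=cv2.resize(s['pixels'][190:340,170:320],None,fx=4,fy=4,interpolation=cv2.INTER_CUBIC)
cv2.imwrite('pics/p3.png',A[:,:,::-1])
E
```

```text
(no output)
```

View pics/p3.png

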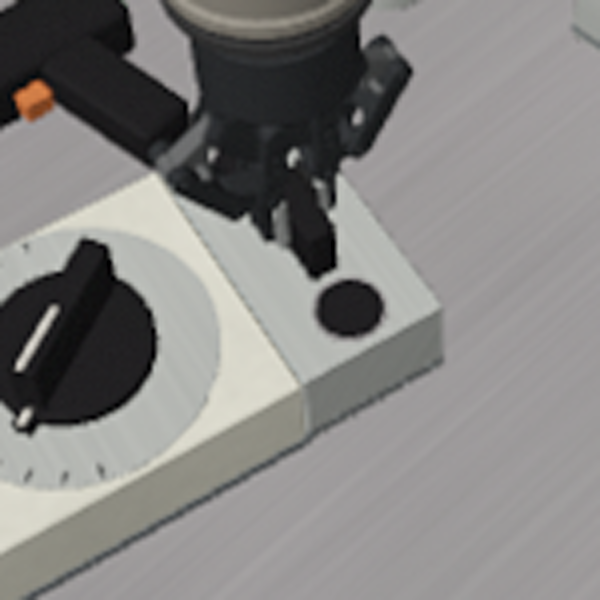

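The block is flush: the front edges line up at (303,387) with no visible gap. Now I release and retreat upward, turning toward the dial.

Call:
{"fn": "step_arm", "kwargs": {"commands": [{"grip": 1,"translation": [0,0,0],"spin": 0},{"grip": 0,"translation": [0,0,0],"spin": 0},{"grip": 0,"translation": [0,0,0],"spin": 0},{"grip": 0,"translation": [0,0,0],"spin": 0},{"grip": 0,"translation": [0,0,0],"spin": 0},{"grip": 0,"translation": [0,0,0],"spin": 0},{"grip": 0,"translation": [0,0,-0.3],"spin": 0},{"grip": 0,"translation": [0,0,-0.7],"spin": 0},{"grip": 0,"translation": [0,0,-0.9],"spin": 0},{"grip": 0,"translation": [0,0,-0.9],"spin": 0}]}}

```text
time: 9.9
ee_pos: [0.5487, 0.0899, 0.1619]
ee_rot: [179.7, -0.0, -11.6]
contact_force: [-0.2, -0.6, -1.4]
gripper_width: 0.0852
```

```bash
python3 to.py .5713 .2128 .165 114.7; python3 - <<'E'
from meas import *
s=cam('side')
A=cv2.resize(s['pixels'][190:340,110:300],None,fx=4,fy=4,interpolation=cv2.INTER_CUBIC)
cv2.imwrite('pics/p4.png',A[:,:,::-1])
E
```

```text
pose [0.5487 0.0899 0.1619] -11.59 shift [-0.026 -1.249 -0.031] spin -0.3508 q7 [  -8.3 -121.3]
```

View pics/p4.png

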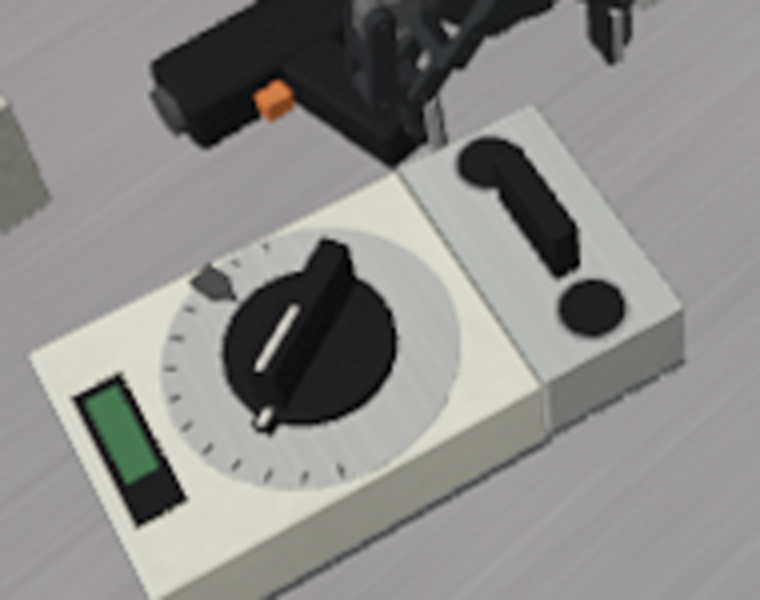

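Released: the block stands flush, corners (401,174), (543,384), (683,308), (532,105). The pointer's nose is at (264,430) and the tab's point at (238,300).

```bash
python3 - <<'E'
from h import *
s=cam('side')
o=np.array([.5713,.2128]);a=np.radians(-11.35);X=np.array([np.cos(a),np.sin(a)]);Y=np.array([-X[1],X[0]])
for n,u,v,z in(('FR',683,308,.06),('BR',532,105,.06),('FL',543,384,.06),('BL',401,174,.06),('nose',264,430,.068),('tab',239,300,.066),('l1',298,308,.105),('l2',262,369,.105)):
  W=ray(s,110+(u+.5)/4-.5,190+(v+.5)/4-.5,z)[:2]; d=(W-o)*1000; print(n,(d@X).round(1),(d@Y).round(1),'world ang',np.degrees(np.arctan2(d[1],d[0])).round(1),W.round(4))
E
```

```text
FR -75.4 -164.8 world ang -125.9 [0.4649 0.0661]
BR 73.1 -165.9 world ang -77.6 [0.6103 0.0358]
FL -74.8 -85.9 world ang -142.4 [0.4811 0.1433]
BL 70.6 -86.4 world ang -62.1 [0.6235 0.1142]
nose -30.0 36.7 world ang 117.9 [0.5491 0.2547]
tab 42.0 16.6 world ang 10.2 [0.6157 0.2208]
l1 -2.6 0.1 world ang 166.7 [0.5687 0.2134]
l2 -22.9 27.8 world ang 118.2 [0.5543 0.2446]
```

Call:
{"fn": "step_arm", "kwargs": {"commands": [{"grip": 0,"translation": [0,-0.3,0],"spin": -0.029},{"grip": 0,"translation": [-0.02,-0.7,0],"spin": -0.058},{"grip": 0,"translation": [-0.03,-1,0],"spin": -0.087},{"grip": 0,"translation": [-0.03,-1,0],"spin": -0.116},{"grip": 0,"translation": [-0.03,-1,0],"spin": -0.145},{"grip": 0,"translation": [-0.03,-1,0],"spin": -0.174},{"grip": 0,"translation": [-0.03,-1,0],"spin": -0.203},{"grip": 0,"translation": [-0.03,-1,0],"spin": -0.232},{"grip": 0,"translation": [-0.03,-1,0],"spin": -0.261},{"grip": 0,"translation": [-0.03,-1,0],"spin": -0.29},{"grip": 0,"translation": [-0.03,-1,0],"spin": -0.32},{"grip": 0,"translation": [-0.03,-1,0],"spin": -0.35},{"grip": 0,"translation": [-0.03,-1,0],"spin": -0.351},{"grip": 0,"translation": [-0.03,-1,0],"spin": -0.351}]}}

```text
time: 11.75
ee_pos: [0.5645, 0.188, 0.1586]
ee_rot: [-179.6, 0.2, 114.5]
contact_force: [0.0, -0.6, 0.4]
gripper_width: 0.0852
```

```bash
python3 to.py .5713 .2128 .075 114.7
```

```text
pose [0.5645 0.188  0.1586] 114.54 shift [0.197 0.165 0.836] spin -0.0005 q7 [  3.7 -15.8]
```

Call:
{"fn": "step_arm", "kwargs": {"commands": [{"grip": 0,"translation": [0.2,0.17,0],"spin": -0.002},{"grip": 0,"translation": [0.2,0.17,0.3],"spin": -0.004},{"grip": 0,"translation": [0.2,0.17,0.6],"spin": -0.004},{"grip": 0,"translation": [0.2,0.17,0.82],"spin": -0.004},{"grip": 0,"translation": [0.2,0.17,0.82],"spin": -0.004}]}}

```text
time: 12.38
ee_pos: [0.5704, 0.2126, 0.075]
ee_rot: [-179.5, 0.2, 115.9]
contact_force: [-0.2, -0.1, -0.3]
gripper_width: 0.0856
```

Call:
{"fn": "step_arm", "kwargs": {"commands": [{"grip": 1,"translation": [0,0,0],"spin": 0},{"grip": 1,"translation": [0,0,0],"spin": 0},{"grip": 1,"translation": [0,0,0],"spin": 0},{"grip": 1,"translation": [0,0,0],"spin": 0},{"grip": 1,"translation": [0,0,0],"spin": 0},{"grip": 1,"translation": [0,0,0],"spin": 0},{"grip": 1,"translation": [0,0,0],"spin": 0}]}}

```text
time: 13.25
ee_pos: [0.5712, 0.2129, 0.0757]
ee_rot: [-179.6, 0.2, 115.9]
contact_force: [1.9, 0.7, 5.5]
gripper_width: 0.015
```

```bash
python3 to.py .5713 .2128 .076 9.7; python3 -c "
from h import *; print(bot.observe()['torque'])"
```

```text
pose [0.5712 0.2129 0.0757] 115.91 shift [-0.001  0.001 -0.003] spin 0.295 q7 [ -0.8 -20.4]
[ 0.20502892 -0.50521943  0.10558544]
```

Call:
{"fn": "step_arm", "kwargs": {"commands": [{"grip": 1,"translation": [0,0,0],"spin": 0.02},{"grip": 1,"translation": [0,0,0],"spin": 0.04},{"grip": 1,"translation": [0,0,0],"spin": 0.06},{"grip": 1,"translation": [0,0,0],"spin": 0.08},{"grip": 1,"translation": [0,0,0],"spin": 0.1},{"grip": 1,"translation": [0,0,0],"spin": 0.12},{"grip": 1,"translation": [0,0,0],"spin": 0.14},{"grip": 1,"translation": [0,0,0],"spin": 0.16},{"grip": 1,"translation": [0,0,0],"spin": 0.18},{"grip": 1,"translation": [0,0,0],"spin": 0.2},{"grip": 1,"translation": [0,0,0],"spin": 0.22},{"grip": 1,"translation": [0,0,0],"spin": 0.24},{"grip": 1,"translation": [0,0,0],"spin": 0.26},{"grip": 1,"translation": [0,0,0],"spin": 0.28},{"grip": 1,"translation": [0,0,0],"spin": 0.295},{"grip": 1,"translation": [0,0,0],"spin": 0.295},{"grip": 1,"translation": [0,0,0],"spin": 0.295}]}}

```text
time: 15.38
ee_pos: [0.573, 0.2121, 0.0758]
ee_rot: [179.7, 0.2, 9.6]
contact_force: [12.9, -3.4, -7.5]
gripper_width: 0.0155
```

Call:
{"fn": "step_arm", "kwargs": {"commands": [{"grip": 0,"translation": [0,0,0],"spin": 0},{"grip": 0,"translation": [0,0,0],"spin": 0},{"grip": 0,"translation": [0,0,0],"spin": 0},{"grip": 0,"translation": [0,0,0],"spin": 0},{"grip": 0,"translation": [0,0,0],"spin": 0},{"grip": 0,"translation": [0,0,-0.3],"spin": 0},{"grip": 0,"translation": [0,0,-0.7],"spin": 0},{"grip": 0,"translation": [0,0,-1],"spin": 0},{"grip": 0,"translation": [0,0,-1],"spin": 0}]}}

```text
time: 16.5
ee_pos: [0.5744, 0.2132, 0.1783]
ee_rot: [179.8, -0.0, 9.6]
contact_force: [0.3, -0.1, -0.0]
gripper_width: 0.0854
```

Call:
{"fn": "step_arm", "kwargs": {"commands": [{"grip": 0,"translation": [-0.3,0.5,-0.3],"spin": 0},{"grip": 0,"translation": [-0.6,1,-0.3],"spin": 0},{"grip": 0,"translation": [-0.6,1,-0.3],"spin": 0}]}}

```text
time: 16.88
ee_pos: [0.5307, 0.1001, 0.2086]
ee_rot: [179.7, 0.0, 9.3]
contact_force: [0.9, 0.7, -0.3]
gripper_width: 0.0852
```

Call:
{"fn": "step_arm", "kwargs": {"commands": [{"grip": 0,"translation": [0,0.5,0],"spin": 0},{"grip": 0,"translation": [0,1,0],"spin": 0},{"grip": 0,"translation": [0,1,0],"spin": 0}]}}

```text
time: 17.25
ee_pos: [0.547, -0.0023, 0.2084]
ee_rot: [179.6, 0.1, 9.0]
contact_force: [0.5, 1.0, -0.1]
gripper_width: 0.0855
```

```bash
python3 - <<'E'
from meas import *
t=cam('top');s=cam('side')
A=cv2.resize(t['pixels'][160:250,125:225],None,fx=4,fy=4,interpolation=cv2.INTER_CUBIC)
B=cv2.resize(s['pixels'][230:320,140:240],None,fx=4,fy=4,interpolation=cv2.INTER_CUBIC)
cv2.imwrite('pics/d1.png',np.hstack([A,B])[:,:,::-1])
E
```

```text
(no output)
```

View pics/d1.png

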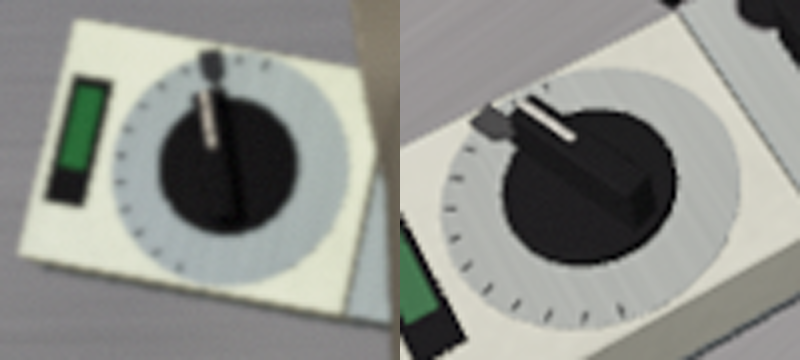

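The pointer now meets the tab: in the left crop the tab is at (212,66) and the white line runs (203,92) to (211,146). I'll check the tab's angle numerically against the bar's yaw of 9.6°.

```bash
python3 - <<'E'
from h import *
o=np.array([.5713,.2128])
def ang(W): d=W[:2]-o; return np.degrees(np.arctan2(d[1],d[0])).round(2),(np.linalg.norm(d)*1000).round(1)
for n in('top','side'):
  c=cam(n)
  for src in('old','now'):
    im=cv2.imread(f'pics/{n[0]}1.png')[:,:,::-1] if src=='old' else c['pixels']
    b=dict(top=(170,170,186,184),side=(155,253,171,267))[n]
    if src=='now' : b=dict(top=(170,170,186,181),side=(155,253,167,267))[n]
    g=cv2.GaussianBlur(im,(0,0),.5)[b[1]:b[3],b[0]:b[2]].max(2).astype(float)
    w=np.clip(130-g,0,60); v,u=np.mgrid[b[1]:b[3],b[0]:b[2]]
    w[(w<20)]=0; uv=(w*u).sum()/w.sum(),(w*v).sum()/w.sum()
    print(n,src,np.round(uv,2),'tab ang,r',ang(ray(c,*uv,.064)))
  q=dict(top=[((203+.5)/4-.5+125,(92+.5)/4-.5+160),((211+.5)/4-.5+125,(146+.5)/4-.5+160)],side=[((523-400+.5)/4-.5+140,(100+.5)/4-.5+230),((573-400+.5)/4-.5+140,(137+.5)/4-.5+230)])[n]
  P=[ray(c,*x,.105) for x in q]; d=P[0]-P[1]; print(n,'line dir',np.degrees(np.arctan2(d[1],d[0])).round(2),[ang(x) for x in P])
c=cam('side'); a=np.radians(9.6); print('tip px if 9.6', proj(c,[*(o+.048*np.array([np.cos(a),np.sin(a)])),.066]))
S=cv2.imread('pics/s1.png')[240:280,145:185]; N=c['pixels'][240:280,145:185][:,:,::-1]
cv2.imwrite('pics/d2.png',cv2.resize(np.hstack([S,N]),None,fx=10,fy=10,interpolation=cv2.INTER_CUBIC))
E
```

```text
top old [177.68 176.33] tab ang,r (np.float64(9.73), np.float64(62.9))
top now [177.68 176.3 ] tab ang,r (np.float64(9.72), np.float64(63.0))
top line dir 9.65 [(np.float64(8.8), np.float64(36.9)), (np.float64(2.54), np.float64(4.4))]
side old [163.26 260.87] tab ang,r (np.float64(10.18), np.float64(62.1))
side now [162.64 260.58] tab ang,r (np.float64(10.38), np.float64(63.5))
side line dir 7.86 [(np.float64(4.95), np.float64(36.7)), (np.float64(-19.44), np.float64(4.0))]
tip px if 9.6 [168.4782352  263.72759604]
```

View pics/d2.png

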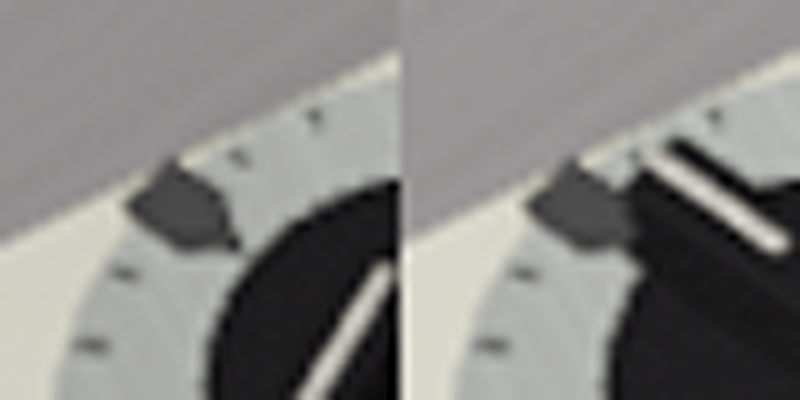

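The tab's bearing (9.7 to 10.2°) matches the dial's yaw (9.6°). The last crop shows the bar's end meeting the tab's point at about (635,240). Handing in.

```bash
python3 -c "
from h import *; print(bot.job_done())"
```

```text
the job is handed in; nothing more can be done
None
```

The long module is docked against the control unit and the dial's pointer is at the index tab. I handed the job in at about 17.5 s of the 67 s allowed.

- **Docking:** I gripped the aluminium two-well module by its rib, carried it over the short module, and pressed it against the docking face with about 25 N. After release, the side picture showed no gap. Its front corners measured x = -74.8 and -75.4 mm against -75 mm. The back corners came out at 73.1 and 70.6 mm. These are less certain because the gripper and thermometer were close to that end, and the front edge and the seam both looked in line.
- **Dial:** I turned it clockwise by about 106° and released it with the gripper at 9.6°. The tab measured 9.7° from the top and 10.2 to 10.4° from the side. The white line's direction measured 9.65° from the top but 7.9° from the side, where it was hard to read. The bar hides the nose from the side, so I could not see the tip directly in that view.
- **Everything else:** Nothing else was handled, and the arm ended clear of everything. I did not measure the module again after turning the dial. The last picture, which shows only part of it, had the seam still closed.

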